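# Sweep the chocolate chunks into the catch tray

## Robot

A 7-joint arm with a two-finger parallel gripper is mounted at the origin on the work surface. World frame = base frame: x ahead of the robot, y to its left, z up, the work surface at z = 0. Lengths are in m, angles in rad, forces in N, time in s.
With the tool pointing down it reaches from about 0.425 to 0.875 m from the base axis. Payload 8.4 kg.
Tool frame: the origin (TCP) lies between the finger pads; the fingertips stand finger_overhang ahead of it and the grasp point (between the pads) lies 11 mm behind it (finger_overhang is the distance from the TCP to the fingertips, in m); z points along the fingers, y is the line along which they close (so a half turn about z gives the same grasp; the last joint's range is limited). The gripper opens to 87 mm and grips with 3 to 60 N. Pads are 19 mm wide; open, the fingers measure 117 mm over their backs; the gripper's body (75 mm by 190 mm) begins 51 mm behind the grasp point.
Start: joints at [-1.431, 0.333, 0.04, 1.465, -0.013, 1.343, -0.059], TCP at [0.154, 0.632, 0.231] pointing down, gripper open.
Joint ranges: [-2.58, 2.58], [-0.38, 2.09], [-1.3, 1.39], [0.25, 2.4], [-1.5, 4.64], [0.08, 2.09], [-2.65, 2.65]. Speed limits (rad/s): [2.22, 2.22, 2.79, 2.79, 3.14, 3.14, 3.14].

## Interface

Orientations are given as a rotation vector (axis times angle).
In Python, from rig import * gives the robot as it stands.
- The arm moves only by the shell command python3 -m handwheel 'ROWS' [FORCE]. ROWS is JSON, a list that holds one entry, the list of rows, each a list of 7 numbers: the shift along the tool's x, y, z in cm, then the turn, a rotation vector about the tool's x, y, z in degrees, then the opening, from 0 (shut) to 1 (fully open). A call has 1 to 8 rows; each row shifts and turns the commanded pose from where the row before left it, along the tool's axes as they then stand; what a row does not reach is not made up. A row lasts 1/12 s, in which the tool goes at most 41.7 mm and 7.16 degrees, less where a joint would pass 70% of its speed; a pose out of reach is approached as far as the arm can. A call with a gripper value outside its range is refused whole. The fingers move at their own pace and stop on an object; FORCE is the grip in N (left out, the last holds). Time passes only in rows, so rows that do not move let the fingers close. It gives the time, the measured TCP pose, the force, the opening and the grip force at its end, in the units of the state.
- state(): the state, without advancing time (a new reading comes with each control period).
- get_image(name): name is "scene" or "top" or "wrist"; returns a dict with "pixels" (384x512x3 uint8, red, green, blue), "z_map" (384x512 float32, m along the optical axis (not along the pixel's ray), 0 where there is no reading), "intrinsics" (3x3 intrinsics, pixels), "k1" (the pictures are not rectified: a ray, as slopes to the right and down, at radius r is drawn at 1 + k1 r^2 times it, then the intrinsics apply), "extrinsics" (4x4, takes a point from camera to world coordinates); the wrist camera has in their place "mount" (4x4, takes a point from camera to tool coordinates, whose origin is the TCP and whose axes are the flange's). Camera axes: x right, y down, z forward; pixel columns grow to the right and rows downward; lengths in m; the calibration is good to about 2 mm. A picture is of the moment at which its call begins: read the wrist's pose just before it.
- hand_in(): hands the job in; it is judged then, once.
The state is a dict: "time_s": time; "joint_positions": joint angles; "joint_velocities": joint speeds; "effort": joint torques, N m; "eef_pos": TCP position; "orientation": TCP orientation; "ft_force": force on the tool from outside, world axes, zero at the start; "torque": the same for the moment, N m; "grip_width": finger opening in m; "finger_force": force on a finger pad.
Only numpy, scipy, OpenCV 4.12 (cv2) and the standard library are available. Lean on these libraries where they do the work, as an engineer would, in place of code of your own. Each camera call takes 0.05 s, during which the arm holds its last target. There are 200 camera calls.

## Task

Take the orange-handled scraper block and, keeping your fingers off the chocolate, use the scraper to sweep all five chunks off the white board over its open edge into the catch tray, without shifting the purple espresso cup that stands on the board. Then stand the scraper upright on its teal mat again and let go. Leave everything else on the bench where it is.

Things in the scene. Friction and masses are not known exactly. Their poses are not given: they have to be found in the camera images.
- scraper: scraper block standing upright on the teal mat: a steel and black foot 105 mm along its x, 26 mm along its y, 30 mm high, and above it an upright orange handle 60 mm along x, 24 mm along y, from 30 to 115 mm height, to be gripped across its y; 0.2 to 0.37 kg. Origin: centre of the foot's underside, z up. Either long face of the foot can push
- board: fixed chopping station: white marble board, top 40 mm above the bench, with dark wooden lips 15 mm high (8 mm thick) on three sides and a catch tray joined to its open edge. Origin at bench height under the board; the white top spans x -110 to +110 mm and y -130 to +150 mm in its frame; lips at x = +-110 and y = +150; the open edge is at y = -130. Pieces are swept towards its -y
- tray_in (a point): centre of the catch tray's inner floor, 6 mm above the bench, axes as the board's; aluminium tray, inside 220 mm (x) by 112 mm (y), its floor 34 mm below the board's top; side walls 55 mm high in line with the lips, end wall 62 mm high above the bench
- chunk0: dark brown broken chunk of chocolate lying on the white board, about 26 x 24 x 13 mm, 11 g; origin at the centre of its underside, turned any way about z
- chunk1: dark brown broken chunk of chocolate lying on the white board, about 26 x 24 x 13 mm, 11 g; origin at the centre of its underside, turned any way about z
- chunk2: dark brown broken chunk of chocolate lying on the white board, about 26 x 24 x 13 mm, 11 g; origin at the centre of its underside, turned any way about z
- chunk3: dark brown broken chunk of chocolate lying on the white board, about 26 x 24 x 13 mm, 11 g; origin at the centre of its underside, turned any way about z
- chunk4: dark brown broken chunk of chocolate lying on the white board, about 26 x 24 x 13 mm, 11 g; origin at the centre of its underside, turned any way about z
- cup: purple espresso cup, 56 mm rim diameter, 58 mm high, open at the top, standing loose on the board near one of the two corners of its closed (+y) end; origin at the centre of its underside
- mat: thin teal mat fixed on the bench, 170 mm (x) by 140 mm (y), 4 mm thick, the scraper's place; origin at the centre of its underside
- jug: purple milk jug with a handle, 84 mm diameter, 110 mm high, on the far side of the bench; origin at its underside's centre; bystander
- paper_cup: white paper cup, 84 mm rim diameter, 100 mm high, beyond the mat; origin at its underside's centre; bystander
- tamper: dark steel coffee tamper standing upright, 58 mm diameter, 88 mm high, on the left of the bench; origin at its underside's centre; bystander
- spoon: metal spoon 160 mm long lying on the left of the bench; bystander
Mind the look-alikes: they are no part of the job. There is more than one size of the scraper; the one meant has the size given above.

How it is judged:
By the outcome, as a careful person would: the job done as asked, in the order asked, and still so for the second after the job is handed in, with the robot touching nothing.
It also fails if it takes over 56 s, if anything falls off the work surface, if the arm or the gripper's body presses on something with over 40 N, if the wrist force passes 120 N, or if a joint passes its speed limit or range.

## Working session

There is one attempt and no reset: what is moved stays moved. The work goes in short steps, Python scripts to look and compute and a shell command to move; the robot and the scene stay as the last step left them, time stands still between calls to the robot, and variables do not carry over. Pictures are saved under pics/ and viewed, at most 10 in all, crops included, and the job is handed in when it is done.

```bash
ls; mkdir -p pics
python3 - <<'E'
from rig import *
import cv2,numpy as np
s=state(); print(s)
for n in("scene","top"):
    d=get_image(n); np.savez(f"{n}0.npz",**d)
    cv2.imwrite(f"pics/{n}0.png",d["pixels"][:,:,::-1])
    print(n,d["intrinsics"],d["k1"],d["extrinsics"])
E
```

```text
pics
{'time_s': 0.0, 'joint_positions': array([-1.43121242,  0.33388502,  0.03983599,  1.46631282, -0.01340203,
        1.34327399, -0.05849491]), 'joint_velocities': array([ 1.45950046e-05,  1.05628885e-03, -4.52110821e-04,  1.19031702e-04,
        1.09982955e-03, -5.13526661e-04, -4.72066770e-05]), 'effort': array([ 1.04728749e-04, -6.56362796e+01,  1.33488379e+00, -4.03797162e+01,
       -5.98468445e-02,  4.49302210e-02,  1.62404285e-04]), 'eef_pos': array([0.15363347, 0.63110072, 0.22965513]), 'orientation': array([-3.74143379e-01, -3.11913423e+00,  2.52994588e-03]), 'ft_force': array([0.40141099, 0.09728155, 0.10377073]), 'torque': array([-0.00894035,  0.01147432,  0.01768912]), 'finger_force': 0.0, 'grip_width': 0.08697915194397215}
scene [[371.42596932   0.         254.58279278]
 [  0.         371.42596932 184.01272714]
 [  0.           0.           1.        ]] 0.03972823361448928 [[-0.85529664  0.41311593 -0.31273451  0.85529056]
 [ 0.51813219  0.6849377  -0.51224934  0.50593447]
 [ 0.00258529 -0.60016295 -0.79987358  0.87633368]
 [ 0.          0.          0.          1.        ]]
top [[398.70186608   0.         251.35262225]
 [  0.         398.70186608 192.14045263]
 [  0.           0.           1.        ]] -0.11561232544965182 [[ 1.12936842e-03 -9.90444250e-01  1.37909070e-01  3.58493923e-01]
 [-9.99946263e-01  3.02648879e-04  1.03623683e-02 -5.31222389e-02]
 [-1.03050861e-02 -1.37913362e-01 -9.90390685e-01  1.45996086e+00]
 [ 0.00000000e+00  0.00000000e+00  0.00000000e+00  1.00000000e+00]]
```

View pics/scene0.png

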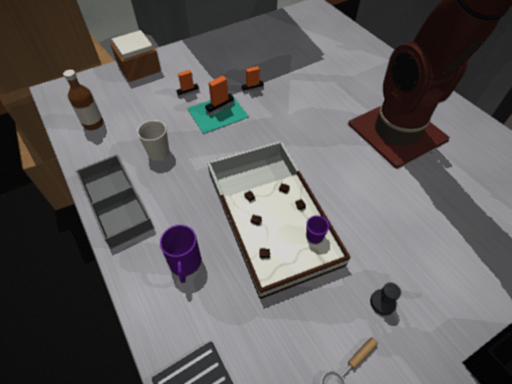

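View pics/top0.png

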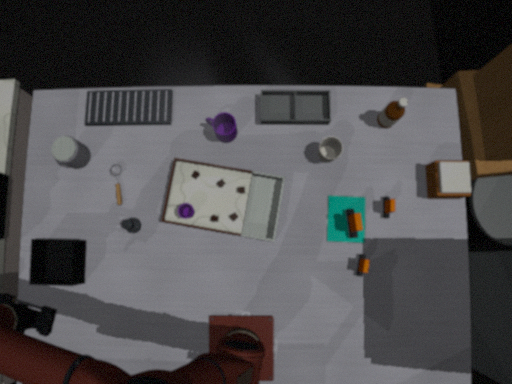

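Three orange-handled blocks are visible. In the top view they are A (354,223) on the teal mat, B (389,207) and C (363,265). In the scene view they are A (218,93), B (187,82) and C (253,78). A stands on the mat and looks the largest. I'll confirm with sizes and a crop.

```bash
cat > h.py <<'E'
import numpy as np,cv2
def load(n): 
    return dict(np.load(n))
def rays(d,uv):
    uv=np.asarray(uv,float).reshape(-1,1,2)
    p=cv2.undistortPoints(uv,d["intrinsics"],np.array([d["k1"],0,0,0.])).reshape(-1,2)
    return np.c_[p,np.ones(len(p))]
def plane(d,uv,z):
    E=d["extrinsics"]; r=rays(d,uv)@E[:3,:3].T; o=E[:3,3]
    return o+r*((z-o[2])/r[:,2])[:,None]
def cloud(d):
    H,W=d["z_map"].shape; v,u=np.mgrid[:H,:W]
    r=rays(d,np.c_[u.ravel(),v.ravel()])*d["z_map"].reshape(-1,1)
    E=d["extrinsics"]; return (r@E[:3,:3].T+E[:3,3]).reshape(H,W,3)
def hsv(d): return cv2.cvtColor(d["pixels"],cv2.COLOR_RGB2HSV)
def mask(d,lo,hi): return cv2.inRange(hsv(d),lo,hi)
def blobs(m,amin=20):
    n,l,st,c=cv2.connectedComponentsWithStats(m)
    return [(l==i,st[i,4],c[i]) for i in range(1,n) if st[i,4]>=amin]
def tri(d1,p1,d2,p2):
    A=[];b=[]
    for d,p in((d1,p1),(d2,p2)):
        E=d["extrinsics"];r=(rays(d,[p])@E[:3,:3].T)[0];r/=np.linalg.norm(r);M=np.eye(3)-np.outer(r,r);A.append(M);b.append(M@E[:3,3])
    return np.linalg.lstsq(np.vstack(A),np.hstack(b),rcond=None)[0]
def rect(P): 
    (c,s,a)=cv2.minAreaRect((P[:,:2]*1000).astype(np.float32)); return np.round(c,1),np.round(s,1),round(a,1)
E
python3 - <<'E'
from h import *
cols=dict(orange=((4,150,80),(16,255,255)),teal=((75,120,50),(95,255,255)),purple=((125,100,30),(150,255,255)))
for n in("scene","top"):
    d=load(n+"0.npz");C=cloud(d)
    for k,(lo,hi) in cols.items():
        for m,a,c in blobs(mask(d,lo,hi)):
            P=C[m];P=P[d["z_map"][m]>0]; zt=np.percentile(P[:,2],97)
            T=P[P[:,2]>zt-.008]
            print(n,k,np.round(c),a,"ztop %.3f"%zt,rect(T))
    B=mask(d,(0,0,120),(180,70,255))>0
    B&=(abs(C[:,:,2]-.04)<.008)
    for m,a,c in blobs(B.astype(np.uint8),1500): print(n,"board",np.round(c),a,"z %.4f"%np.median(C[m][:,2]),rect(C[m]))
    D=(hsv(d)[:,:,2]<75)&(abs(C[:,:,2]-.052)<.012)
    for m,a,c in blobs(D.astype(np.uint8),15): print(n,"dark",np.round(c),a,np.round(C[m].mean(0),3),rect(C[m]))
d=load("scene0.npz");e=load("top0.npz")
a=cv2.resize(d["pixels"][55:135,150:280],None,fx=3,fy=3);b=cv2.resize(e["pixels"][185:285,310:410],(240,240))
cv2.imwrite("pics/crop1.png",np.hstack([a,b])[:,:,::-1])
E
```

```text
scene orange [117.  53.] 44 ztop 0.093 (array([ 663.3, -752.5]), array([  9.1, 122.5]), 2.2)
scene orange [252.  76.] 214 ztop 0.089 (array([ 295.4, -429.1]), array([20. , 44.1]), 79.6)
scene orange [186.  80.] 207 ztop 0.087 (array([ 506.2, -529.4]), array([42.6, 21.7]), 3.3)
scene orange [219.  90.] 401 ztop 0.120 (array([ 446.3, -396.3]), array([58.4, 22.4]), 8.1)
scene orange [389. 153.] 105 ztop 0.016 (array([98.6, 67.7]), array([30.3, 86.9]), 0.0)
scene teal [217. 116.] 987 ztop 0.008 (array([ 463.5, -381.5]), array([138.5, 167.2]), 86.6)
scene purple [317. 228.] 489 ztop 0.098 (array([484.9, 192.4]), array([53.7, 51.2]), 54.1)
scene purple [181. 250.] 1589 ztop 0.110 (array([791.7,  62.9]), array([81.3, 82.5]), 1.6)
scene board [279. 230.] 6603 z 0.0393 (array([538.7, 117.2]), array([277.3, 219.2]), 80.1)
scene dark [209.   9.] 417 [ 0.216 -0.914  0.051] (array([ 210.1, -921.4]), array([167.2, 368.7]), 59.7)
scene dark [418.   6.] 163 [-0.548 -0.472  0.051] (array([-547.6, -480.4]), array([154.8,  16.6]), 89.5)
scene dark [43. 45.] 592 [ 0.872 -0.988  0.052] (array([ 866.1, -9
[... 4692 characters left out ...]
, 17.5]), 45.7)
top dark [350. 222.] 28 [ 0.447 -0.389  0.051] (array([ 446.9, -388.6]), array([57.,  4.]), 5.4)
top dark [214. 218.] 30 [0.462 0.094 0.052] (array([462.2,  93.8]), array([21.4, 14.7]), 88.9)
top dark [ 41. 264.] 158 [0.29  0.726 0.052] (array([279.3, 719.4]), array([177. ,  86.2]), 33.6)
top dark [ 79. 262.] 123 [0.3   0.579 0.051] (array([303.3, 579.6]), array([154.6,   8.1]), 0.4)
top dark [490. 316.] 435 [ 0.102 -0.901  0.052] (array([ 103.2, -900.4]), array([447.6,  13.1]), 0.1)
top dark [360. 265.] 27 [ 0.295 -0.422  0.052] (array([ 294.9, -421.6]), array([ 4.6, 45.3]), 83.8)
top dark [242. 331.] 27 [ 0.072 -0.007  0.051] (array([71.2, -8.9]), array([66. ,  8.7]), 83.2)
```

View pics/crop1.png

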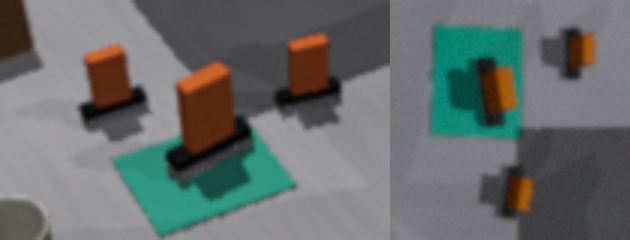

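The crop confirms it: block A on the mat has the larger handle (58x22 mm top face, top at z≈0.12, so 119 mm with the mat). B and C are about 44x20 mm and 90 mm high, which makes them the look-alikes. Next I'll cross-check heights by triangulating the two views and work out the approach.

```bash
cat >> h.py <<'E'
from scipy.spatial.transform import Rotation as Ro
# board frame from white-top centre (board y=+10)
PHI=np.deg2rad(80.0); YB=np.array([np.cos(PHI),np.sin(PHI)]); XB=np.array([np.sin(PHI),-np.cos(PHI)]); WC=np.array([.5397,.1174])
def b2w(x,y): return WC+x*XB+(y-.010)*YB
def w2b(p): q=np.asarray(p)[:2]-WC; return np.array([q@XB,q@YB+.010])
def go(s,target,ydeg,label="",base=None):
    """shift in tool axes (cm), after turning tool z so that tool y points at ydeg in world"""
    R=Ro.from_rotvec(s["orientation"]).as_matrix(); y=np.degrees(np.arctan2(R[1,1],R[0,1]))
    t=(ydeg-y+180)%360-180
    R2=R@Ro.from_rotvec([0,0,np.deg2rad(-t)]).as_matrix()
    p=s["eef_pos"] if base is None else base
    print(label,"turn tz %.1f"%-t,"| shift after turn",np.round(R2.T@(np.asarray(target)-p)*100,2),"| before turn",np.round(R.T@(np.asarray(target)-p)*100,2))
E
python3 - <<'E'
import rig; from rig import *; from h import *
print([k for k in dir(rig) if not k.startswith('_')], getattr(rig,'finger_overhang',None))
d=load("scene0.npz");e=load("top0.npz")
# top-face centre of handle, two views: pixels whose cloud z is near the top
def cen(d,near):
    C=cloud(d);m=(mask(d,(4,150,80),(16,255,255))>0)&(C[:,:,2]>.108)&(np.hypot(C[:,:,0]-near[0],C[:,:,1]-near[1])<.06)
    v,u=np.nonzero(m); return u.mean(),v.mean()
print("handle top tri",tri(d,cen(d,(.445,-.397)),e,cen(e,(.445,-.397))))
def tc(d): return max(blobs(mask(d,(75,120,50),(95,255,255))),key=lambda b:b[1])
for n,a in(("cup",((317,228),(185,210))),("c4",((264,253),(195,174))),("c2",((300,205),(214,218)))): print(n,tri(d,a[0],e,a[1]))
for p in((.469,.029),(.564,.002),(.463,.095),(.589,.075),(.620,.167),(.486,.190)): print(np.round(w2b(p),3))
s=state(); W=[(.50,.33,.23),(.50,-.20,.23),(.4455,-.397,.20)]
b=None
for w in W: go(s,w,97,str(w),b); b=np.array(w)
E
```

```text
['MotionError', 'finger_overhang', 'get_image', 'hand_in', 'state'] 0.008
handle top tri [ 0.44487547 -0.3988561   0.11274823]
cup [0.48636546 0.19259629 0.08627784]
c4 [0.62103783 0.16623171 0.04594569]
c2 [0.46214463 0.09529688 0.04323509]
[-0.054 -0.089]
[ 0.044 -0.099]
[-0.072 -0.025]
[ 0.056 -0.023]
[0.07  0.073]
[-0.065  0.072]
(0.5, 0.33, 0.23) turn tz -20.7 | shift after turn [-3.070e+01 -3.411e+01  1.000e-02] | before turn [-4.077e+01 -2.107e+01  1.000e-02]
(0.5, -0.2, 0.23) turn tz -20.7 | shift after turn [  6.46 -52.6    0.07] | before turn [-12.54 -51.5    0.07]
(0.4455, -0.397, 0.2) turn tz -20.7 | shift after turn [  7.81 -18.88   3.03] | before turn [  0.64 -20.43   3.03]
```

```bash
python3 -m handwheel '[[[0,0,0,0,0,-6.9,1],[0,0,0,0,0,-6.9,1],[0,0,0,0,0,-6.9,1],[-2.5,-2.8,0,0,0,0,1],[-2.5,-2.8,0,0,0,0,1],[-2.5,-2.8,0,0,0,0,1],[-2.5,-2.8,0,0,0,0,1],[-2.5,-2.8,0,0,0,0,1]]]'
python3 -m handwheel '[[[-2.5,-2.8,0,0,0,0,1],[-2.5,-2.8,0,0,0,0,1],[-2.5,-2.8,0,0,0,0,1],[-2.5,-2.8,0,0,0,0,1],[-2.5,-2.8,0,0,0,0,1],[-2.5,-2.8,0,0,0,0,1],[-2.5,-2.8,0,0,0,0,1],[0,-3.5,0,0,0,0,1]]]'
python3 -m handwheel '[[[0,-3.5,0,0,0,0,1],[0.5,-3.8,0,0,0,0,1],[0.5,-3.8,0,0,0,0,1],[0.5,-3.8,0,0,0,0,1],[0.5,-3.8,0,0,0,0,1],[0.5,-3.8,0,0,0,0,1],[0.5,-3.8,0,0,0,0,1],[0.5,-3.8,0,0,0,0,1]]]'
python3 - <<'E'
from rig import *; from h import *
s=state();print(s["time_s"],s["eef_pos"],s["joint_positions"]);go(s,(.4455,-.398,.20),97)
E
```

```text
time_s: 0.77
eef_pos: [0.2959, 0.5063, 0.2302]
orientation: [0.192, -3.135, 0.001]
ft_force: [0.7, 0.3, 0.7]
grip_width: 0.0873
finger_force: 0.0
time_s: 1.43
eef_pos: [0.5, 0.2987, 0.2297]
orientation: [-0.19, 3.135, -0.002]
ft_force: [-1.0, -1.2, 1.1]
grip_width: 0.0873
finger_force: 0.0
time_s: 2.1
eef_pos: [0.4982, -0.0049, 0.2305]
orientation: [0.192, -3.136, -0.0]
ft_force: [1.1, -0.2, 0.3]
grip_width: 0.0869
finger_force: 0.0
2.1 [ 0.4982345  -0.00492119  0.23046362] [-0.56278859  0.00721071  0.49115581  1.8462509  -0.00385384  1.28912551
  1.62272386]
 turn tz 0.0 | shift after turn [ 10.02 -38.37   3.04] | before turn [ 10.04 -38.37   3.04]
```

```bash
python3 -m handwheel '[[[1,-3.5,0,0,0,0,1],[1,-3.5,0,0,0,0,1],[1,-3.5,0,0,0,0,1],[1,-3.5,0,0,0,0,1],[1,-3.5,0,0,0,0,1],[1,-3.5,0,0,0,0,1],[1,-3.5,0,0,0,0,1],[1,-3.5,0,0,0,0,1]]]'
python3 -m handwheel '[[[1,-3.5,1,0,0,0,1],[1,-3.5,1,0,0,0,1],[0,-3.4,1,0,0,0,1],[0,0,0,0,0,0,1],[0,0,0,0,0,0,1]]]'
python3 - <<'E'
from rig import *; from h import *
s=state();d=get_image("wrist")
T=np.eye(4);T[:3,:3]=Ro.from_rotvec(s["orientation"]).as_matrix();T[:3,3]=s["eef_pos"];d["extrinsics"]=T@d["mount"]
np.savez("wrist1.npz",**d);cv2.imwrite("pics/wrist1.png",d["pixels"][:,:,::-1])
C=cloud(d);m=(mask(d,(4,120,60),(18,255,255))>0)&(d["z_map"]>0)&(C[:,:,2]>.108)
print(C[m].mean(0) if m.any() else None, rect(C[m]) if m.any() else None)
print(s["time_s"],s["eef_pos"],s["joint_positions"]);go(s,(.4455,-.398,.083),97)
E
```

```text
time_s: 2.77
eef_pos: [0.4529, -0.2923, 0.2306]
orientation: [-0.193, 3.135, 0.0]
ft_force: [0.4, 0.6, 0.2]
grip_width: 0.0875
finger_force: 0.0
time_s: 3.18
eef_pos: [0.445, -0.398, 0.1991]
orientation: [0.186, -3.132, 0.0]
ft_force: [1.2, 0.2, -0.2]
grip_width: 0.0872
finger_force: 0.0
[ 0.43964328 -0.39817241  0.1304079 ] (array([ 440. , -388.1]), array([ 63.3, 120.7]), 6.9)
3.1833 [ 0.44496915 -0.39803253  0.19909213] [-0.02713899  0.3157832   0.84084196  1.67304722 -0.24221432  1.26500264
  2.55266983]
 turn tz -0.2 | shift after turn [-0.09 -0.   11.61] | before turn [-0.09 -0.   11.61]
```

View pics/wrist1.png

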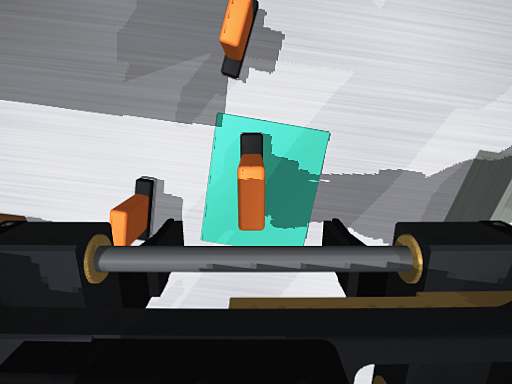

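The wrist view shows the handle top at about (252,200), centred between the fingers at columns ~180 and ~325 and parallel to them. Joint 7 is near its range limit, so I'll descend in stages.

```bash
python3 -m handwheel '[[[0,0,2,0,0,0,1],[0,0,2,0,0,0,1],[0,0,2,0,0,0,1]]]'
python3 - <<'E'
from rig import *; from h import *
s=state();print(s["time_s"],s["eef_pos"],s["joint_positions"]);go(s,(.4455,-.398,.084),97)
E
```

```text
time_s: 3.48
eef_pos: [0.4478, -0.3947, 0.1407]
orientation: [-0.196, 3.133, 0.001]
ft_force: [0.7, 0.6, -0.9]
grip_width: 0.0869
finger_force: 0.0
3.4833 [ 0.44783081 -0.39467205  0.14073778] [ 2.20433148e-03  3.64081443e-01  8.02335914e-01  1.74379504e+00
 -2.86067862e-01  1.15313022e+00  2.58493260e+00]
 turn tz 0.2 | shift after turn [ 0.29 -0.3   5.67] | before turn [ 0.29 -0.3   5.67]
```

```bash
python3 -m handwheel '[[[0.3,-0.3,1,0,0,2,1],[0,0,1.5,0,0,0,1],[0,0,1.5,0,0,0,1],[0,0,1.2,0,0,0,1],[0,0,0,0,0,0,1]]]'
python3 - <<'E'
from rig import *; from h import *
s=state();print(s["time_s"],s["eef_pos"],s["joint_positions"]);go(s,(.4455,-.398,.084),97)
E
```

```text
time_s: 3.9
eef_pos: [0.4435, -0.3981, 0.087]
orientation: [0.138, -3.137, -0.003]
ft_force: [0.8, 0.2, 0.9]
grip_width: 0.087
finger_force: 0.0
3.9 [ 0.44354528 -0.39807548  0.08696231] [ 0.04534027  0.42536437  0.76559582  1.79216217 -0.33401448  1.06103582
  2.5915958 ]
 turn tz -2.0 | shift after turn [-0.2  -0.02  0.3 ] | before turn [-0.2  -0.01  0.3 ]
```

```bash
python3 -m handwheel '[[[0,0,0,0,0,0,0],[0,0,0,0,0,0,0],[0,0,0,0,0,0,0],[0,0,0,0,0,0,0],[0,0,0,0,0,0,0],[0,0,0,0,0,0,0]]]' 40
python3 -m handwheel '[[[0,0,0,0,0,0,0],[0,0,0,0,0,0,0]]]'
python3 - <<'E'
from rig import *; from h import *
s=state();print(s["time_s"],s["eef_pos"],s["orientation"],s["joint_positions"][6]);go(s,(.4455,-.398,.084),97)
E
```

```text
time_s: 4.4
eef_pos: [0.4441, -0.3999, 0.0889]
orientation: [-0.138, 3.138, -0.0]
ft_force: [0.2, -0.7, -0.2]
grip_width: 0.055
finger_force: 0.0
time_s: 4.57
eef_pos: [0.4439, -0.3998, 0.0886]
orientation: [-0.137, 3.139, -0.0]
ft_force: [0.3, -0.3, -0.6]
grip_width: 0.0419
finger_force: 0.0
4.5667 [ 0.44386405 -0.39979562  0.08863586] [-1.37378010e-01  3.13858524e+00 -8.54670036e-05] 2.5924297578964763
 turn tz -2.0 | shift after turn [-0.18  0.16  0.46] | before turn [-0.18  0.16  0.46]
```

```bash
python3 -m handwheel '[[[0,0,0,0,0,0,0],[0,0,0,0,0,0,0],[0,0,0,0,0,0,0],[0,0,0,0,0,0,0],[0,0,0,0,0,0,0],[0,0,0,0,0,0,0]]]'
python3 -m handwheel '[[[0,0,-1,0,0,0,0],[0,0,-1,0,0,0,0],[0,0,-2,0,0,0,0],[0,0,-3,0,0,0,0],[0,0,-3,0,0,0,0],[0,0,-2,0,0,0,0],[0,0,0,0,0,0,0]]]'
python3 - <<'E'
from rig import *; from h import *
s=state();print(s["time_s"],s["eef_pos"],s["orientation"],s["joint_positions"])
w=b2w(-.052,.017); go(s,(*w,.21),80)
E
```

```text
time_s: 5.07
eef_pos: [0.4439, -0.3998, 0.0886]
orientation: [0.137, -3.138, 0.0]
ft_force: [-0.7, -0.4, -0.9]
grip_width: 0.0238
finger_force: 39.6
time_s: 5.65
eef_pos: [0.4452, -0.4017, 0.2142]
orientation: [-0.136, 3.132, -0.006]
ft_force: [-0.2, -0.1, -2.0]
grip_width: 0.0236
finger_force: 39.6
5.65 [ 0.44518432 -0.40173619  0.21419116] [-0.13621691  3.13249462 -0.00642785] [-0.01380517  0.29712684  0.82806847  1.65502548 -0.22877368  1.28232726
  2.51417639]
 turn tz 15.0 | shift after turn [ 4.91 53.47  0.24] | before turn [-9.08 52.92  0.24]
```

```bash
python3 -m handwheel '[[[0,0,0,0,0,5,0],[0,0,0,0,0,5,0],[0,0,0,0,0,5,0],[0.3,2,0,0,0,0,0],[0.3,3.5,0,0,0,0,0],[0.3,3.5,0,0,0,0,0],[0.3,3.5,0,0,0,0,0],[0.3,3.5,0,0,0,0,0]]]'
python3 -m handwheel '[[[0.3,3.5,0,0,0,0,0],[0.3,3.5,0,0,0,0,0],[0.3,3.5,0,0,0,0,0],[0.3,3.5,0,0,0,0,0],[0.3,3.5,0,0,0,0,0],[0.3,3.5,0,0,0,0,0],[0.3,3.5,0,0,0,0,0],[0.3,3.5,0,0,0,0,0]]]'
python3 -m handwheel '[[[0.3,3.5,0,0,0,0,0],[0.3,3.5,0,0,0,0,0],[0.3,2,0,0,0,0,0],[0,0,0,0,0,0,0],[0,0,0,0,0,0,0]]]'
python3 - <<'E'
from rig import *; from h import *
s=state();print(s["time_s"],s["eef_pos"],s["orientation"],s["joint_positions"])
w=b2w(-.052,.017); go(s,(*w,.126),80)
d=get_image("scene");e=get_image("top");np.savez("scene1.npz",**d);np.savez("top1.npz",**e)
cv2.imwrite("pics/c2.png",np.hstack([cv2.resize(d["pixels"][120:300,190:370],(400,400)),cv2.resize(e["pixels"][140:250,150:290],(400,314))[0:0].reshape(0,400,3) if 0 else cv2.resize(e["pixels"][130:260,150:280],(400,400))])[:,:,::-1])
E
```

```text
time_s: 6.32
eef_pos: [0.4563, -0.2381, 0.2084]
orientation: [-0.274, -3.129, -0.0]
ft_force: [0.6, 0.4, -2.6]
grip_width: 0.0234
finger_force: 39.6
time_s: 6.98
eef_pos: [0.4813, 0.0418, 0.2087]
orientation: [0.274, 3.13, 0.001]
ft_force: [0.3, 0.1, -2.0]
grip_width: 0.024
finger_force: 39.6
time_s: 7.4
eef_pos: [0.4881, 0.1313, 0.2082]
orientation: [-0.27, -3.129, 0.002]
ft_force: [0.8, -0.7, -2.8]
grip_width: 0.0239
finger_force: 39.6
7.4 [0.48806216 0.13133942 0.20820549] [-2.69600848e-01 -3.12932514e+00  1.51060376e-03] [-0.77310928  0.04323703  0.43787889  1.85966634 -0.01871904  1.24382725
  1.06935624]
 turn tz 0.2 | shift after turn [-0.13  0.23  8.22] | before turn [-0.13  0.23  8.22]
```

View pics/c2.png

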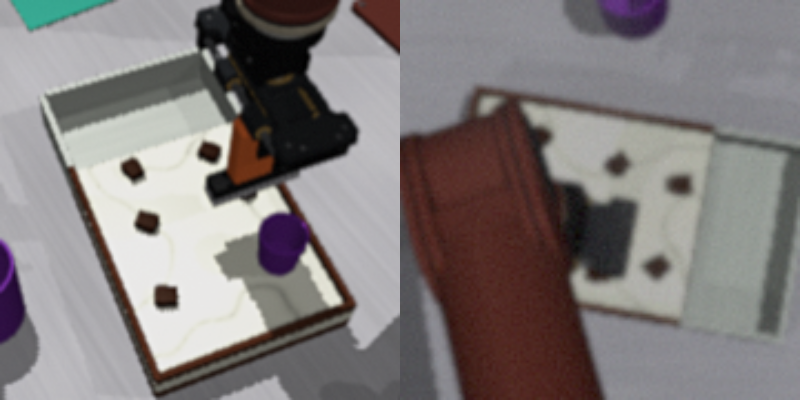

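The crop shows the scraper held upright between the cup (280,245) and chunk2, which is hidden just below the foot. I'll measure the foot's real offset from the tool before lowering.

Run:
```python
from rig import *; from h import *
s=state();T=s["eef_pos"]
d=load("scene1.npz");C=cloud(d)
m=(C[:,:,2]>.122)&(C[:,:,2]<.158)&(np.hypot(C[:,:,0]-T[0],C[:,:,1]-T[1])<.08)
P=C[m];Q=np.array([w2b(p) for p in P]);print(len(P),"tcp",w2b(T),"foot x",np.percentile(Q[:,0],[1,50,99]),"y",np.percentile(Q[:,1],[1,50,99]),"z",np.percentile(P[:,2],[1,99]))
t=P[P[:,2]>np.percentile(P[:,2],97)-.006];print(rect(t))
# cup vs y
m=(mask(d,(125,100,30),(150,255,255))>0)&(C[:,:,2]>.05)&(C[:,:,2]<.115)&(C[:,:,0]<.6)
Q=np.array([w2b(p) for p in C[m]]);print("cup x",np.percentile(Q[:,0],[1,99]),"y",np.percentile(Q[:,1],[1,99]))
```

```text
349 tcp [-0.05254844  0.01281525] foot x [-0.10004313 -0.02233559  0.00087418] y [0.00626483 0.0284122  0.03100146] z [0.12449628 0.15672022]
(array([509.7, 130.9]), array([25.3, 65.2]), 80.5)
cup x [-0.09246049 -0.03978774] y [0.04904762 0.09973459]
```

```bash
python3 -m handwheel '[[[0,0,2,0,0,0,0],[0,0,2.5,0,0,0,0],[0,0,2,0,0,0,0],[0,0,1,0,0,0,0],[0,0,0.5,0,0,0,0],[0,0,0,0,0,0,0]]]'
python3 - <<'E'
from rig import *; from h import *
s=state();print(s["time_s"],s["eef_pos"],s["orientation"],w2b(s["eef_pos"]))
go(s,(*b2w(-.052,-.13),.126),80)
E
```

```text
time_s: 8.0
eef_pos: [0.4883, 0.1296, 0.1281]
orientation: [-0.275, -3.129, 0.001]
ft_force: [-0.6, 0.5, -2.5]
grip_width: 0.0238
finger_force: 39.6
8.0 [0.48826499 0.12961808 0.12813947] [-2.75213383e-01 -3.12856867e+00  1.29674819e-03] [-0.05277524  0.01310087]
 turn tz -0.1 | shift after turn [ -0.08 -14.31   0.23] | before turn [ -0.09 -14.31   0.23]
```

```bash
python3 -m handwheel '[[[0,0,0.2,0,0,0,0],[0,0,0,0,0,0,0],[0,-0.6,0,0,0,0,0],[0,-1,0,0,0,0,0],[0,-1.2,0,0,0,0,0],[0,-1.2,0,0,0,0,0],[0,-1.2,0,0,0,0,0],[0,-1.2,0,0,0,0,0]]]'
python3 -m handwheel '[[[0,-1.2,0,0,0,0,0],[0,-1.2,0,0,0,0,0],[0,-1.2,0,0,0,0,0],[0,-1.2,0,0,0,0,0],[0,-1.2,0,0,0,0,0],[0,-1.2,0,0,0,0,0],[0,-1.2,0,0,0,0,0],[0,0,0,0,0,0,0]]]'
python3 -m handwheel '[[[0,-0.8,0,0,0,0,0],[0,-0.8,0,0,0,0,0],[0,0,0,0,0,0,0]]]'
cat > look.py <<'E'
import sys
from rig import *; from h import *
k=sys.argv[1]
s=state();print(s["time_s"],s["eef_pos"],s["ft_force"],w2b(s["eef_pos"]))
d=get_image("scene");e=get_image("top");np.savez(f"scene{k}.npz",**d);np.savez(f"top{k}.npz",**e)
cv2.imwrite(f"pics/l{k}.png",np.hstack([cv2.resize(i,(400,400)) for i in (d["pixels"][120:300,190:370],e["pixels"][130:260,150:280])])[:,:,::-1])
go(s,(*b2w(.052,.112),.210),80)
E
python3 look.py 2
```

```text
time_s: 8.67
eef_pos: [0.4771, 0.0658, 0.1267]
orientation: [0.275, 3.13, 0.0]
ft_force: [-0.2, 0.1, -1.7]
grip_width: 0.024
finger_force: 39.6
time_s: 9.33
eef_pos: [0.4623, -0.0181, 0.1266]
orientation: [-0.278, -3.129, 0.001]
ft_force: [-0.7, 0.1, -2.3]
grip_width: 0.0238
finger_force: 39.6
time_s: 9.58
eef_pos: [0.4598, -0.0325, 0.1265]
orientation: [-0.275, -3.129, 0.001]
ft_force: [-0.2, -0.6, -3.7]
grip_width: 0.0238
finger_force: 39.6
9.5833 [ 0.45977621 -0.03252885  0.12652511] [-0.22820159 -0.55643991 -3.73831999] [-0.0526747  -0.15152971]
 turn tz -0.0 | shift after turn [-10.47  26.35  -8.36] | before turn [-10.44  26.36  -8.36]
```

View pics/l2.png

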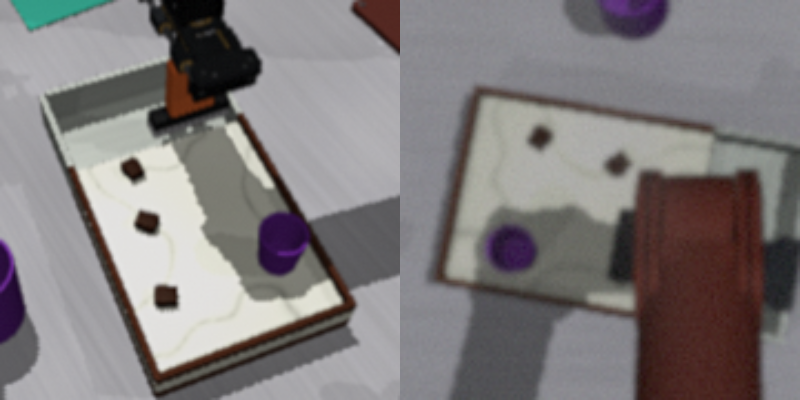

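The left lane is clear: both of its chunks are off the board and the cup hasn't moved. Three chunks remain at (133,168), (148,222) and (166,296) in the crop. Next is the right lane.

```bash
python3 -m handwheel '[[[0,0,-2,0,0,0,0],[0,0,-3,0,0,0,0],[0,0,-3.3,0,0,0,0],[-2.6,2,0,0,0,0,0],[-2.6,3,0,0,0,0,0],[-2.6,3,0,0,0,0,0],[-2.6,3,0,0,0,0,0],[0,3.5,0,0,0,0,0]]]'
python3 -m handwheel '[[[0,3.5,0,0,0,0,0],[0,3.5,0,0,0,0,0],[0,3,0,0,0,0,0],[0,1.5,0,0,0,0,0],[0,0,0,0,0,0,0],[0,0,0,0,0,0,0]]]'
python3 - <<'E'
from rig import *; from h import *
s=state();T=s["eef_pos"];print(T)
d=get_image("scene");C=cloud(d)
m=(C[:,:,2]>.122)&(C[:,:,2]<.158)&(np.hypot(C[:,:,0]-T[0],C[:,:,1]-T[1])<.08)
P=C[m];Q=np.array([w2b(p) for p in P]);print(len(P),"tcp",w2b(T),"foot x",np.percentile(Q[:,0],[1,50,99]),"y",np.percentile(Q[:,1],[1,50,99]),"z",np.percentile(P[:,2],[1,99]))
go(s,(*b2w(.052,.107),.1265),80)
E
```

```text
time_s: 10.35
eef_pos: [0.5912, 0.0942, 0.2089]
orientation: [0.275, 3.128, -0.003]
ft_force: [-0.9, -0.4, -1.6]
grip_width: 0.0239
finger_force: 39.9
time_s: 10.85
eef_pos: [0.6072, 0.2081, 0.2089]
orientation: [-0.27, -3.129, 0.002]
ft_force: [0.5, -0.8, -2.5]
grip_width: 0.0237
finger_force: 40.0
[0.60721787 0.2080679  0.20885687]
300 tcp [0.05074781 0.11101481] foot x [0.04962134 0.08764015 0.10459731] y [0.10182864 0.12421724 0.12654267] z [0.12481632 0.15760143]
 turn tz 0.1 | shift after turn [-0.13 -0.39  8.24] | before turn [-0.13 -0.39  8.24]
```

```bash
python3 -m handwheel '[[[0,0,2,0,0,0,0],[0,0,2.5,0,0,0,0],[0,0,2,0,0,0,0],[0,0,1.2,0,0,0,0],[0,0,0.5,0,0,0,0],[0,0,0,0,0,0,0],[0,-0.5,0,0,0,0,0],[0,-1,0,0,0,0,0]]]'
python3 -m handwheel '[[[0,-1.2,0,0,0,0,0],[0,-1.2,0,0,0,0,0],[0,-1.2,0,0,0,0,0],[0,-1.2,0,0,0,0,0],[0,-1.2,0,0,0,0,0],[0,-1.2,0,0,0,0,0],[0,-1.2,0,0,0,0,0],[0,-1.2,0,0,0,0,0]]]'
python3 -m handwheel '[[[0,-1.2,0,0,0,0,0],[0,-1.2,0,0,0,0,0],[0,-1.2,0,0,0,0,0],[0,-1.2,0,0,0,0,0],[0,-1.2,0,0,0,0,0],[0,-1.2,0,0,0,0,0],[0,-1.2,0,0,0,0,0],[0,-1.2,0,0,0,0,0]]]'
python3 -m handwheel '[[[0,-1.2,0,0,0,0,0],[0,-1.2,0,0,0,0,0],[0,-1.2,0,0,0,0,0],[0,-1.2,0,0,0,0,0],[0,-0.8,0,0,0,0,0],[0,0,0,0,0,0,0],[0,0,0,0,0,0,0]]]'
python3 - <<'E'
from rig import *; from h import *
s=state();print(s["time_s"],w2b(s["eef_pos"]),s["eef_pos"])
go(s,(*b2w(.052,-.155),.1265),80)
E
```

```text
time_s: 11.57
eef_pos: [0.6057, 0.1931, 0.1289]
orientation: [0.271, 3.128, 0.002]
ft_force: [0.2, 0.5, -2.0]
grip_width: 0.0236
finger_force: 40.0
time_s: 12.23
eef_pos: [0.5881, 0.0965, 0.1276]
orientation: [0.274, 3.13, 0.0]
ft_force: [0.2, 0.9, -1.5]
grip_width: 0.0236
finger_force: 40.0
time_s: 12.9
eef_pos: [0.5714, 0.002, 0.1275]
orientation: [-0.273, -3.13, 0.0]
ft_force: [0.2, 0.4, -2.9]
grip_width: 0.0232
finger_force: 40.0
time_s: 13.48
eef_pos: [0.562, -0.0523, 0.1276]
orientation: [0.275, 3.13, 0.0]
ft_force: [-0.5, -0.4, -1.7]
grip_width: 0.024
finger_force: 40.0
13.4833 [ 0.0513749 -0.1532161] [ 0.56195222 -0.05225764  0.12756889]
 turn tz -0.0 | shift after turn [-0.06 -0.18  0.11] | before turn [-0.06 -0.18  0.11]
```

```bash
python3 -m handwheel '[[[0,0,-2,0,0,0,0],[0,0,-3,0,0,0,0],[0,0,-3.3,0,0,0,0],[0,-3,0,0,0,0,0],[0,-3.5,0,0,0,0,0],[0,-3.5,0,0,0,0,0],[0,-3.5,0,0,0,0,0],[0,-3.5,0,0,0,0,0]]]'
python3 - <<'E'
from rig import *; from h import *
go(state(),(.4439,-.3998,.21),95)
E
python3 look.py 3
```

```text
time_s: 14.15
eef_pos: [0.5326, -0.2197, 0.2107]
orientation: [0.27, 3.129, 0.001]
ft_force: [0.5, -0.6, -2.5]
grip_width: 0.0236
finger_force: 40.0
 turn tz -14.9 | shift after turn [ 10.41 -17.17   0.06] | before turn [  5.66 -19.27   0.06]
14.15 [ 0.53263098 -0.21967623  0.21074631] [ 0.54314477 -0.64147912 -2.53731695] [ 0.05157105 -0.32318281]
 turn tz 0.1 | shift after turn [-4.000e-02  4.352e+01  1.000e-01] | before turn [-0.15 43.52  0.1 ]
```

View pics/l3.png

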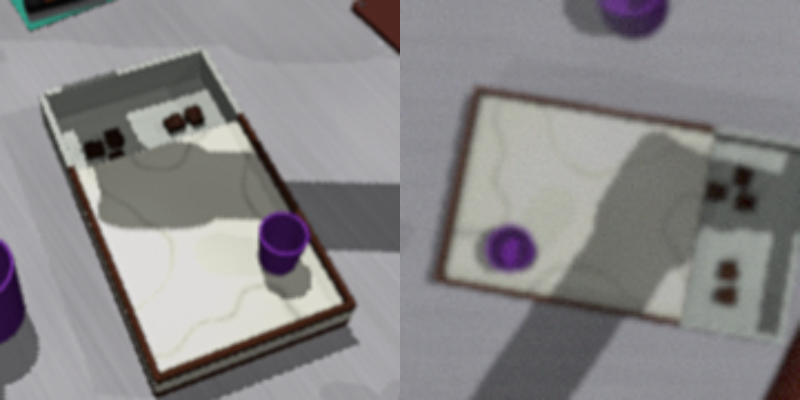

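All five chunks are in the tray: top crop (717,190), (743,176), (745,202), (728,270), (726,295). The cup is still in place. Now I'll return the scraper to the mat.

```bash
python3 -m handwheel '[[[0,0,0,0,0,-4.5,0],[0,0,0,0,0,-4.5,0],[0,0,0,0,0,-4.5,0],[2,-2.5,0,0,0,0,0],[2,-3,0,0,0,0,0],[2,-3,0,0,0,0,0],[1.5,-3,0,0,0,0,0],[1,-2.5,0,0,0,0,0]]]'
python3 -m handwheel '[[[0.5,-1.5,0,0,0,0,0],[0,0,0,0,0,0,0],[0,0,0,0,0,0,0]]]'
python3 - <<'E'
from rig import *; from h import *
s=state();print(s["time_s"],s["eef_pos"],s["joint_positions"]);go(s,(.449,-.395,.0886),93.5)
E
```

```text
time_s: 14.92
eef_pos: [0.4552, -0.3657, 0.2109]
orientation: [-0.096, 3.14, -0.0]
ft_force: [-0.2, 0.1, -2.1]
grip_width: 0.0238
finger_force: 40.0
time_s: 15.17
eef_pos: [0.4524, -0.3796, 0.2104]
orientation: [0.095, -3.14, -0.0]
ft_force: [0.3, -0.2, -2.6]
grip_width: 0.024
finger_force: 40.0
15.1667 [ 0.45237454 -0.3795647   0.21039113] [-0.00669192  0.26962984  0.75891227  1.67367172 -0.19263802  1.27555342
  2.42191114]
 turn tz -0.0 | shift after turn [ 0.43 -1.52 12.18] | before turn [ 0.43 -1.52 12.18]
```

```bash
python3 -m handwheel '[[[0.4,-1.5,0,0,0,0,0],[0,0,2.5,0,0,0,0],[0,0,3,0,0,0,0],[0,0,3,0,0,0,0],[0,0,2,0,0,0,0],[0,0,0.9,0,0,0,0],[0,0,0,0,0,0,0]]]'
python3 -m handwheel '[[[0,0,0.2,0,0,0,0],[0,0,0.2,0,0,0,0],[0,0,0,0,0,0,0]]]'
python3 - <<'E'
from rig import *; from h import *
s=state();print(s["time_s"],s["eef_pos"],s["ft_force"],s["torque"],s["joint_positions"][6]);go(s,(.449,-.395,.0886),93.5)
d=get_image("scene");C=cloud(d);T=s["eef_pos"]
m=(C[:,:,2]>.015)&(C[:,:,2]<.045)&(np.hypot(C[:,:,0]-T[0],C[:,:,1]-T[1])<.065)
print(rect(C[m]),np.percentile(C[m][:,2],98))
E
```

```text
time_s: 15.75
eef_pos: [0.4493, -0.3923, 0.0945]
orientation: [0.1, -3.137, -0.004]
ft_force: [-0.4, 0.4, -2.6]
grip_width: 0.0238
finger_force: 40.0
time_s: 16.0
eef_pos: [0.45, -0.3951, 0.0937]
orientation: [-0.097, 3.138, -0.001]
ft_force: [-0.4, -0.1, -2.6]
grip_width: 0.0236
finger_force: 40.0
16.0 [ 0.44996383 -0.39506252  0.09368755] [-0.35303771 -0.07786622 -2.55853983] [ 0.04607041  0.05303285 -0.04315761] 2.527476092286006
 turn tz 0.0 | shift after turn [0.1  0.01 0.51] | before turn [0.1  0.01 0.51]
(array([ 452. , -392.5]), array([105. ,  30.2]), 3.6) 0.04272368173587518
```

```bash
python3 -m handwheel '[[[0,0,0.2,0,0,0,0],[0,0,0.15,0,0,0,0],[0,0,0,0,0,0,0],[0,0,0,0,0,0,0]]]'
python3 -m handwheel '[[[0,0,0.1,0,0,0,0],[0,0,0,0,0,0,0],[0,0,0,0,0,0,0]]]'
```

```text
time_s: 16.38
eef_pos: [0.4491, -0.3949, 0.0891]
orientation: [-0.096, 3.14, 0.0]
ft_force: [-0.6, 0.1, -2.0]
grip_width: 0.0237
finger_force: 40.0
time_s: 16.63
eef_pos: [0.4493, -0.3951, 0.0885]
orientation: [-0.096, 3.14, -0.001]
ft_force: [-0.9, 0.4, 2.6]
grip_width: 0.0239
finger_force: 40.0
```

Contact: the vertical force changed from −2 N to +2.6 N. Releasing, then retreating straight up.

```bash
python3 -m handwheel '[[[0,0,0,0,0,0,0.5],[0,0,0,0,0,0,1],[0,0,0,0,0,0,1],[0,0,0,0,0,0,1],[0,0,0,0,0,0,1],[0,0,0,0,0,0,1],[0,0,0,0,0,0,1],[0,0,0,0,0,0,1]]]'
python3 -m handwheel '[[[0,0,0,0,0,0,1],[0,0,0,0,0,0,1],[0,0,0,0,0,0,1],[0,0,0,0,0,0,1]]]'
python3 -m handwheel '[[[0,0,-0.5,0,0,0,1],[0,0,-1.5,0,0,0,1],[0,0,-2.5,0,0,0,1],[0,0,-3,0,0,0,1],[0,0,-3,0,0,0,1],[0,0,-3,0,0,0,1],[-0.5,3.5,0,0,0,0,1],[-0.5,3.5,0,0,0,0,1]]]'
python3 -m handwheel '[[[-0.5,3.5,0,0,0,0,1],[-0.5,3.5,0,0,0,0,1],[-0.5,3.5,0,0,0,0,1],[-0.5,3.5,0,0,0,0,1],[0,0,0,0,0,0,1],[0,0,0,0,0,0,1]]]'
python3 - <<'E'
from rig import *; from h import *
s=state();print(s["time_s"],s["eef_pos"])
for n in("scene","top"):
    d=get_image(n);C=cloud(d)
    for nm,lo,hi in(("orange",(4,150,80),(16,255,255)),("teal",(75,120,50),(95,255,255)),("purple",(125,100,30),(150,255,255))):
        for m,a,c in blobs(mask(d,lo,hi)):
            P=C[m];zt=np.percentile(P[:,2],97);print(n,nm,np.round(c),"%.3f"%zt,rect(P[P[:,2]>zt-.008]))
    if n=="scene": cv2.imwrite("pics/end.png",cv2.resize(d["pixels"][40:310,130:400],(600,600))[:,:,::-1])
    else:
        D=(hsv(d)[:,:,2]<75)&(C[:,:,2]<.06)&(np.hypot(C[:,:,0]-.505,C[:,:,1]+.08)<.12)
        for m,a,c in blobs(D.astype(np.uint8),10): print("chunk?",np.round(c),a,np.round(C[m].mean(0),3),w2b(C[m].mean(0)))
E
```

```text
time_s: 17.3
eef_pos: [0.4491, -0.3948, 0.0881]
orientation: [0.096, -3.14, 0.0]
ft_force: [-0.5, 0.1, 0.5]
grip_width: 0.069
finger_force: 0.0
time_s: 17.63
eef_pos: [0.4492, -0.3948, 0.0881]
orientation: [-0.096, 3.14, -0.0]
ft_force: [0.7, 0.1, -0.2]
grip_width: 0.0854
finger_force: 0.0
time_s: 18.3
eef_pos: [0.4545, -0.3264, 0.2254]
orientation: [-0.089, 3.137, -0.005]
ft_force: [1.4, 0.9, -0.1]
grip_width: 0.0873
finger_force: 0.0
time_s: 18.8
eef_pos: [0.4666, -0.1812, 0.2236]
orientation: [-0.103, 3.139, 0.001]
ft_force: [-0.4, -0.0, -0.0]
grip_width: 0.087
finger_force: 0.0
18.8 [ 0.4666211  -0.18124666  0.2235542 ]
scene orange [117.  53.] 0.094 (array([ 748.2, -150.7]), array([1330.4,   23.7]), 81.8)
scene orange [252.  72.] 0.311 (array([ 464.1, -162.4]), array([7. , 6.7]), 80.2)
scene orange [186.  80.] 0.088 (array([687.5, -20.9]), array([1105.2,   39.3]), 70.3)
scene orange [217.  91.] 0.121 (array([ 451.4, -391.2]), array([57.1, 23. ]), 6.1)
scene orange [366. 127.] 0.015 (array([ 87.6, -62.7]), array([110.6,  72.2]), 49.3)
scene orange [378. 144.] 0.015 (array([104.5,
[... 1345 characters left out ...]
]), 38.7)
top orange [286. 319.] 0.715 (array([ 227.6, -108.3]), array([ 9.4, 21.1]), 89.0)
top orange [285. 338.] 0.724 (array([ 195.9, -105.4]), array([13.9, 13.9]), 29.6)
top teal [348. 220.] 0.013 (array([ 454.1, -252.9]), array([171.9, 408.4]), 2.8)
top purple [225. 126.] 0.112 (array([599.9,  -9.2]), array([484.3,  78.9]), 19.6)
top purple [185. 211.] 0.099 (array([486.3, 188.4]), array([52.6, 41.5]), 89.9)
chunk? [261. 191.] 59 [ 0.564 -0.073  0.018] [ 0.05729405 -0.17287945]
chunk? [252. 192.] 27 [ 0.56  -0.041  0.018] [ 0.04708398 -0.14289214]
chunk? [257. 217.] 50 [ 0.469 -0.058  0.015] [-0.03934533 -0.17529555]
chunk? [255. 226.] 29 [ 0.437 -0.053  0.019] [-0.07163311 -0.17574881]
```

View pics/end.png

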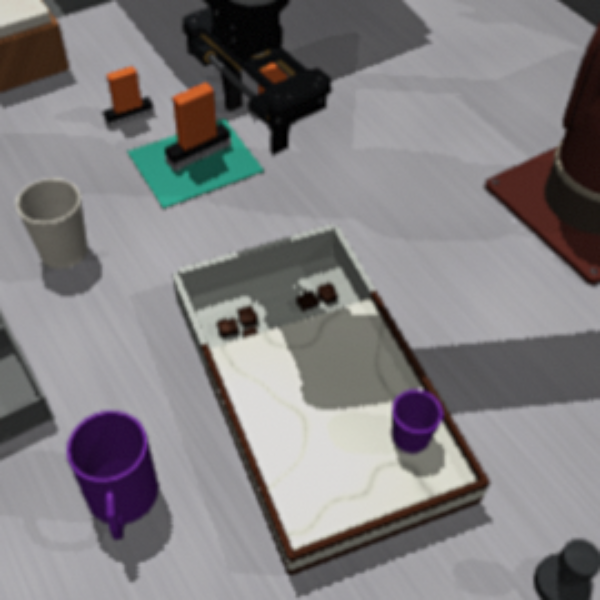

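The scraper stands upright on the mat at (195,125) with its top at z≈0.12. All five chunks are on the tray floor at z≈0.02. The cup at (415,420) and the other objects on the bench haven't moved, and the robot is clear.

```bash
python3 -c "
from rig import *
print(hand_in())"
```

```text
the job is handed in; nothing more can be done
None
```

The job is done and handed in at about 19 s of the 56 s allowed: all five chunks are in the catch tray, the cup hasn't moved, and the scraper stands upright and released on its teal mat.

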